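# Start the vacuum on the chamber packer

## Robot

A 6-joint arm with a two-finger parallel gripper is mounted at the origin on the work surface. World frame = base frame: x ahead of the robot, y to its left, z up, the work surface at z = 0. Lengths are in m, angles in rad, forces in N, time in s.
With the tool pointing down it reaches from about 0.375 to 0.9 m from the base axis. Payload 3.1 kg.
Tool frame: the origin (TCP) lies on the front face of the gripper's body, between the roots of the fingers; the fingertips stand 73 mm ahead of it and the grasp point (between the pads) lies 54 mm ahead of it (manip.tips_ahead is the distance from the TCP to the fingertips, in m); z points along the fingers, y is the line along which they close (so a half turn about z gives the same grasp; the last joint's range is limited). The gripper opens to 85 mm and grips with 20 to 120 N. Pads are 22 mm wide; open, the fingers measure 114 mm over their backs; the gripper's body (76 mm by 85 mm) begins 54 mm behind the grasp point. The pads swing forward as they close: fully open they stand 13 mm farther back than shut.
Start: joints at [-0.178, 0.527, 1.433, -0, 1.181, -0.178], TCP at [0.625, 0, 0.304] pointing down, gripper open.
Joint ranges: [-3.08, 3.08], [-0.75, 2.2], [0.22, 2.44], [-1.43, 4.57], [0, 2.65], [-2.85, 2.85]. Speed limits (rad/s): [2.79, 2.79, 3.14, 3.14, 3.14, 3.14].

## Interface

Orientations are given as a unit quaternion [x, y, z, w].
In Python, from station import sense, eyes, workorder, manip gives the robot as it stands.
- The arm moves only by the shell command python3 -m inch 'ROWS' [OPENING] [FORCE]. ROWS is JSON, a list of rows, each an object of numbers: "dx", "dy", "dz": the shift along the tool's x, y, z in cm; "wx", "wy", "wz": the turn, a rotation vector about the tool's x, y, z in degrees. In form: [{"dx": .., "dy": .., "dz": .., "wx": .., "wy": .., "wz": ..}, ...]. A call has 1 to 10 rows; each row shifts and turns the commanded pose from where the row before left it, along the tool's axes as they then stand; what a row does not reach is not made up. A row lasts 1/8 s, in which the tool goes at most 62.5 mm and 10.7 degrees, less where a joint would pass 70% of its speed; a pose out of reach is approached as far as the arm can. A call with a gripper value outside its range is refused whole. OPENING is the opening, from 0 (shut) to 1 (fully open), set as the call begins (- or left out, the last holds). The fingers move at their own pace and stop on an object; FORCE is the grip in N (left out, the last holds). Time passes only in rows, so rows that do not move let the fingers close. It gives the time, the measured TCP pose, the force, the opening and the grip force at its end, in the units of the state.
- sense(): the state, without advancing time (a new reading comes with each control period).
- eyes.snapshot(name): name is "scene" or "side" or "wrist"; returns the picture (384x512x3 uint8, red, green, blue); there is no depth.
- eyes.camera_params(name): a dict with "fx", "fy", "cx", "cy" (pixels), "rvec" (rotation vector, rad) and "tvec" (3), from world to camera coordinates, as OpenCV has them. Camera axes: x right, y down, z forward; pixel columns grow to the right and rows downward; lengths in m; the calibration is good to about 2 mm. A picture is of the moment at which its call begins: read the wrist's pose just before it. camera_params takes no time and is no camera call; for the wrist camera it gives the pose at the moment of the call.
- workorder.sign_off(): hands the job in; it is judged then, once.
The state is a dict: "t": time; "q": joint angles; "qd": joint speeds; "tau": joint torques, N m; "tcp_pos": TCP position; "tool_rot": TCP orientation; "force": force on the tool from outside, world axes, zero at the start; "ft_torque": the same for the moment, N m; "finger_gap": opening from 0.0 (shut) to 1.0 (fully open); "gripper_force": force on a finger pad.
Only numpy, scipy, OpenCV 4.12 (cv2) and the standard library are available. Lean on these libraries where they do the work, as an engineer would, in place of code of your own. Each camera call takes 0.05 s, during which the arm holds its last target. There are 200 camera calls.

## Task

Get the vacuum packer going: first swing its raised lid gently down until it is fully shut, then turn the red-handled vent valve fully closed, and only after that turn the blue-handled suction valve fully open; a valve is open when its lever lies along its own pipe and closed when the lever stands square across it. Leave the tub in the chamber and everything else on the bench where it is.

Things in the scene. Friction and masses are not known exactly. Their poses are not given: they have to be found in the camera images.
- packer: White open-topped vacuum chamber fixed to the bench, 240 (its x) x 300 (its y) x 100 mm high, walls 12 mm. Origin: centre of its underside; x points away from the robot, y to the left. The valves have the same yaw. A 22 mm steel header pipe, axis 55 mm up and 120 mm to +x of the origin, runs 340 mm along -y from its right side, with a gauge 112 mm high at the end.
- lid (a joint): Lid hinge, rad: 0 fully shut (lying level on the chamber rim), growing as it opens; the lid's front edge then rises and swings away from the robot about the far rim. The hinge is stiff: the lid stays where it is left. Starts about 0.75 to 1.1.
- lid_hinge (a point): Middle of the lid's hinge line (fixed), at rim height, 100 mm above the bench; the line runs along the packer's y.
- lid_push (a point): Point on the lid's outer (upper) face, midway across it, 170 mm from the hinge line; moves with the lid. Lid: clear panel in a blue frame, 240 mm from hinge to front edge, 300 mm wide, 12 mm thick (its underside lies on the hinge line's plane), with a black grip lip 120 mm wide and 25 mm long beyond its front edge.
- vent_handle (a joint): Red vent lever, rad: 0 = closed stop, lever across its pipe, pointing to the packer's +y; 1.571 = open stop, lever along its pipe, pointing to the packer's -x (toward the robot). Seen from above it turns counter-clockwise to open, clockwise to close. Stiff (about 0.35 N m), stays where left. Starts about 1.0 to 1.57.
- vent_pivot (a point): Axis of the red vent lever, at the lever's mid height, 100 mm above the bench (fixed). In the packer's frame it is 40 mm to +x and either 290 or 430 mm to -y; the blue one has the other place.
- vent_tip (a point): Free end of the red vent lever, 110 mm from its pivot, at the lever's mid height. The red sleeve is 20 mm wide, 14 mm thick and covers 40 to 110 mm from the pivot. The vent's pipe ends in a brass silencer toward the robot, its top 72 mm above the bench.
- suction_handle (a joint): Blue suction lever, rad: same meaning, 0 = closed stop (pointing to the packer's +y), 1.571 = open stop (pointing to the packer's -x, toward the robot). Starts about 0 to 0.12.
- suction_pivot (a point): Axis of the blue suction lever, at the lever's mid height, 100 mm above the bench (fixed).
- suction_tip (a point): Free end of the blue suction lever, 110 mm from its pivot, shaped like the red one. Its pipe ends in a dark upright stub toward the robot, 72 mm high.
- tub: White tub with green lid, 120 x 160 x 55 mm high, standing in the chamber; to be left alone. Origin: centre of its underside.
- label_roll: Paper label roll, 64 mm across, 35 mm high, on the bench on the robot side of the valves; to be left alone. Origin: centre of its underside.
- spice_jar: Amber jar with red cap, 52 mm across, 70 mm high, between chamber and valves on the robot side; to be left alone. Origin: centre of its underside.
- spray: Green bottle, 68 mm across, 190 mm high, on the bench left of the chamber; to be left alone. Origin: centre of its underside.
- bowl: Aluminium bowl, 160 mm across, 60 mm high, at the right of the bench; to be left alone. Origin: centre of its underside.
- scraper: Spatula, 280 mm long, lying on the bench left of the chamber; to be left alone. Origin: centre of its underside; it lies along its x.

How it is judged:
On the way, in this order (a step that is already met when the one before it is completed fails the run):
1. the lid is fully shut while the blue suction valve is still closed (value of joint lid below 0.05 rad and value of joint suction_handle below 0.35 rad), for 0.2 s.
2. with the lid shut, the red vent valve is fully closed and the blue suction valve is still closed (all of step 1 and value of joint vent_handle below 0.09 rad), for 0.2 s.
3. with lid and vent shut, the blue suction valve is fully open (value of joint lid below 0.05 rad and value of joint vent_handle below 0.09 rad and value of joint suction_handle above 1.48 rad), for 0.2 s.
At the end, for the whole second after the job is handed in: The lid is shut (within 0.05 rad of level), the red vent lever is within 0.09 rad (5 degrees) of its closed stop, the blue suction lever is within 0.09 rad (5 degrees) of its open stop, and all three are at rest (all of step 3 and velocity of joint lid between -0.05 and 0.05 rad/s and velocity of joint vent_handle between -0.05 and 0.05 rad/s and velocity of joint suction_handle between -0.05 and 0.05 rad/s); the robot touches nothing.
It fails at once if the lid is slammed (swings shut faster than 3 rad/s) (velocity of joint lid below -3 rad/s).
It fails at once if the blue suction valve is turned more than 0.35 rad open while the lid or the red vent valve is not shut (value of joint suction_handle above 0.35 rad and (value of joint lid above 0.08 rad or value of joint vent_handle above 0.12 rad)).
It fails at once if the tub in the chamber or a bystander on the bench is moved by more than 30 mm or tipped over (distance of any of tub, label_roll, spice_jar, spray, bowl, scraper from where it was at the start of the episode above 0.03 m or angle between any of tub, label_roll, spice_jar, spray, bowl, scraper's own z axis and vertical above 0.5 rad).
It also fails if it takes over 59 s, if anything falls off the work surface, if the arm or the gripper's body presses on something with over 40 N, if the wrist force passes 120 N, or if a joint passes its speed limit or range.

## Working session

There is one attempt and no reset: what is moved stays moved. The work goes in short steps, Python scripts to look and compute and a shell command to move; the robot and the scene stay as the last step left them, time stands still between calls to the robot, and variables do not carry over. Pictures are saved under pics/ and viewed, at most 10 in all, crops included, and the job is handed in when it is done.

```bash
mkdir -p pics; ls
python3 - <<'E'
from station import sense, eyes, manip
import cv2
s=sense(); print(s['t'],s['tcp_pos'],s['tool_rot'])
for n in ['scene','side']:
    cv2.imwrite(f'pics/{n}0.png',cv2.cvtColor(eyes.snapshot(n),cv2.COLOR_RGB2BGR)); p=eyes.camera_params(n); print(n,p)
E
```

```text
pics
0.0 [6.24438197e-01 1.22796881e-04 3.02921521e-01] [ 7.07111231e-01  7.07101489e-01 -6.26317367e-04 -8.93892588e-04]
scene {'fx': 408.0445111590441, 'fy': 408.0445111590441, 'cx': 259.97157013562537, 'cy': 189.29500381424762, 'rvec': array([ 2.43280589, -0.48655946,  0.17179827]), 'tvec': array([-0.50300791,  0.18245305,  1.27170854])}
side {'fx': 351.7488029415233, 'fy': 351.7488029415233, 'cx': 255.64492210246974, 'cy': 192.84421596360804, 'rvec': array([ 2.34406566, -0.2886759 ,  0.13155113]), 'tvec': array([-0.495209  ,  0.13920965,  1.22890259])}
```

View pics/scene0.png

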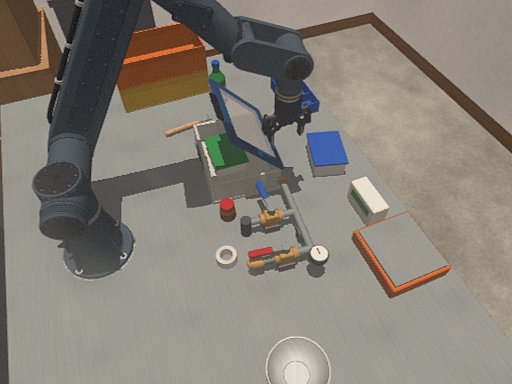

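View pics/side0.png

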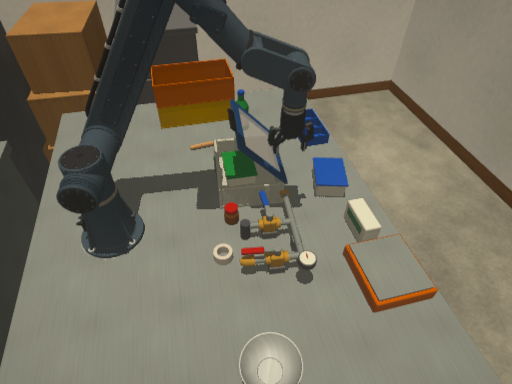

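The scene view shows the lid frame raised at about (245,120), the blue lever at (262,190) by the chamber, and the red lever at (260,252) on the far-right valve. I'll zoom in.

```bash
cat > h.py <<'E'
import numpy as np,cv2
from station import eyes
def P(n):
    p=eyes.camera_params(n);R=cv2.Rodrigues(np.array(p['rvec']))[0]
    return np.array([[p['fx'],0,p['cx']],[0,p['fy'],p['cy']],[0,0,1]]),R,np.array(p['tvec'])
def ray(n,uv,z):
    K,R,t=P(n);c=-R.T@t;d=R.T@np.linalg.solve(K,[*uv,1]);return c+d*(z-c[2])/d[2]
def proj(n,X):
    K,R,t=P(n);x=(R@np.asarray(X,float).reshape(-1,3).T).T+t;x=(K@x.T).T;return x[:,:2]/x[:,2:]
def tri(a,b):  # dict name->uv
    A=[];
    for n,uv in (a,b):
        K,R,t=P(n);M=K@np.c_[R,t];A+= [uv[0]*M[2]-M[0],uv[1]*M[2]-M[1]]
    v=np.linalg.svd(np.array(A))[2][-1];return v[:3]/v[3]
E
python3 - <<'E'
from h import *
for n,(x0,y0) in {'scene':(180,70),'side':(180,90)}.items():
    im=cv2.imread(f'pics/{n}0.png')
    c=cv2.resize(im[y0:y0+210,x0:x0+160],None,fx=2.8,fy=2.8,interpolation=cv2.INTER_CUBIC)
    if n=='scene':a=c
cv2.imwrite('pics/z.png',a[:, :]);
im=cv2.imread('pics/side0.png');
b=cv2.resize(im[90:300,190:340],None,fx=2.8,fy=2.8,interpolation=cv2.INTER_CUBIC);cv2.imwrite('pics/z2.png',b)
for n in ['scene','side']:
    im=cv2.imread(f'pics/{n}0.png');h=cv2.cvtColor(im,cv2.COLOR_BGR2HSV)
    masks={'red':cv2.inRange(h,(0,170,80),(6,255,255))|cv2.inRange(h,(174,170,80),(180,255,255)),'blue':cv2.inRange(h,(105,150,50),(125,255,255))}
    for k,m in masks.items():
        N,l,st,ce=cv2.connectedComponentsWithStats(m)
        for i in range(1,N):
            if st[i,4]>25:
                r=cv2.minAreaRect(np.argwhere(l==i)[:,::-1].astype(np.float32)); print(n,k,st[i],ce[i].round(1),np.round(cv2.boxPoints(r),1).tolist(),ray(n,ce[i],.105).round(3))
E
```

```text
scene red [220 198  14  12 119] [226.5 203.5] [[218.1999969482422, 201.39999389648438], [229.39999389648438, 195.8000030517578], [234.1999969482422, 205.39999389648438], [223.0, 211.0]] [ 0.406 -0.067  0.105]
scene red [249 247  23  10 114] [260.1 251.4] [[248.1999969482422, 251.39999389648438], [270.5, 246.60000610351562], [271.6000061035156, 251.6999969482422], [249.3000030517578, 256.3999938964844]] [ 0.437 -0.26   0.105]
scene blue [212  60   7   6  32] [214.7  62.4] [[212.0, 60.0], [218.0, 60.0], [218.0, 65.0], [212.0, 65.0]] [0.607 0.64  0.105]
scene blue [301 100  13   7  34] [306.8 102.5] [[300.1000061035156, 101.9000015258789], [312.20001220703125, 99.19999694824219], [313.1000061035156, 103.30000305175781], [301.0, 106.0]] [0.847 0.263 0.105]
scene blue [ 307  131   41   35 1037] [326.4 148. ] [[306.29998779296875, 133.5], [337.29998779296875, 125.0999984741211], [347.29998779296875, 161.89999389648438], [316.20001220703125, 170.3000030517578]] [0.801 0.024 0.105]
scene blue [256 182  12  16  85] [261.5 189.6] [[255.60000610351562, 183.1999969482422], [260.3999938964844, 18
[... 300 characters left out ...]
48.3000030517578], [262.8999938964844, 246.6999969482422], [263.29998779296875, 252.5], [242.10000610351562, 254.10000610351562]] [ 0.434 -0.262  0.105]
side blue [305 109  24  36 387] [316.2 128.4] [[303.8999938964844, 109.69999694824219], [325.70001220703125, 107.80000305175781], [328.8999938964844, 142.60000610351562], [307.0, 144.5]] [0.85  0.287 0.105]
side blue [313 158  35  28 829] [329.6 171.7] [[313.0, 158.0], [347.0, 158.0], [347.0, 185.0], [313.0, 185.0]] [0.797 0.014 0.105]
side blue [260 191   9  14  76] [263.6 197.8] [[258.79998779296875, 191.39999389648438], [263.6000061035156, 189.8000030517578], [268.29998779296875, 203.89999389648438], [263.5, 205.5]] [ 0.523 -0.058  0.105]
```

View pics/z.png

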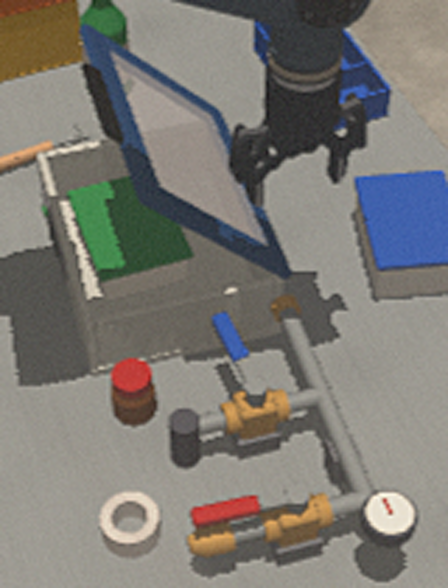

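View pics/z2.png

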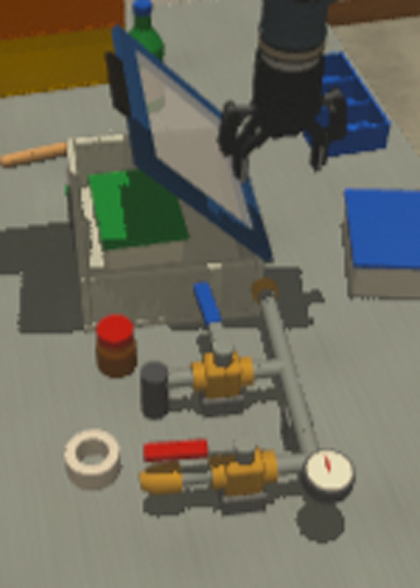

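The crops show the lid's right hinge corner, the lid's front edge (pointing left, with a black lip), the blue lever square across its pipe and the red lever along its pipe, and the gauge at bottom right.

Run:
```python
from h import *
S=lambda x,y:('scene',(180+x/2.8,70+y/2.8)); D=lambda x,y:('side',(190+x/2.8,90+y/2.8))
for k,a,b in [('gauge',S(390,515),D(328,472)),('hingeR',S(290,272),D(270,258)),('frontR',S(142,193),D(140,188)),('frontL',S(84,27),D(114,28)),('bluehub',S(258,392),D(224,352)),('redhub',S(303,503),D(246,450)),
 ('stubtop',S(185,418),D(154,372)),('rollc',S(130,518),D(92,455)),('jar',S(132,375),D(116,328)),('bottle',S(105,0),D(141,0))]:
    print(k,tri(a,b).round(3), ray(*a,.1).round(3),ray(*b,.1).round(3))
for k,a,b in [('sleeveblue tip',S(221,317),D(203,286)),('blueend',S(240,353),D(213,322)),('redtip',S(193,517),D(144,450)),('redend',S(258,503),D(207,446))]:
    print(k,ray(*a,.107).round(3),ray(*b,.107).round(3))
for k,a,b in [('nearR bottom',S(95,370),D(83,325)),('pipe',S(288,310),D(266,295)),('nearL',S(45,155),D(72,142))]: print(k,ray(*a,0).round(3),ray(*b,0).round(3),ray(*a,.1).round(3),ray(*b,.1).round(3),tri(a,b).round(3))
```

```text
gauge [ 0.578 -0.341  0.125] [ 0.588 -0.329  0.1  ] [ 0.584 -0.326  0.1  ]
hingeR [0.628 0.002 0.103] [0.631 0.005 0.1  ] [0.626 0.003 0.1  ]
frontR [0.504 0.184 0.106] [0.515 0.195 0.1  ] [0.493 0.181 0.1  ]
frontL [0.49  0.299 0.284] [0.554 0.543 0.1  ] [0.542 0.608 0.1  ]
bluehub [ 0.521 -0.149  0.114] [ 0.527 -0.139  0.1  ] [ 0.524 -0.138  0.1  ]
redhub [ 0.501 -0.302  0.136] [ 0.513 -0.283  0.1  ] [ 0.508 -0.278  0.1  ]
stubtop [ 0.444 -0.126  0.075] [ 0.441 -0.141  0.1  ] [ 0.437 -0.148  0.1  ]
rollc [ 0.354 -0.195  0.032] [ 0.346 -0.232  0.1  ] [ 0.347 -0.245  0.1  ]
jar [ 0.412 -0.051  0.08 ] [ 0.408 -0.065  0.1  ] [ 0.408 -0.07   0.1  ]
bottle [0.52  0.287 0.324] [0.603 0.592 0.1  ] [0.607 0.69  0.1  ]
sleeveblue tip [ 0.528 -0.032  0.107] [ 0.526 -0.033  0.107]
blueend [ 0.527 -0.088  0.107] [ 0.522 -0.095  0.107]
redtip [ 0.403 -0.259  0.107] [ 0.401 -0.257  0.107]
redend [ 0.47  -0.269  0.107] [ 0.468 -0.268  0.107]
nearR bottom [0.389 0.03  0.   ] [0.381 0.037 0.   ] [ 0.373 -0.043  0.1  ] [ 0.371 -0.056  0.1  ] [ 0.378 -0.009  0.051]
pipe [0.644 0.026 0.   ] [0.637 0.032 0.   ] [ 0.605 -0.047  0.1  ] [ 0.6  -0.06  0.1 ] [ 0.623 -0.009  0.046]
nearL [0.445 0.417 0.   ] [ 0.435  0.443 -0.   ] [0.424 0.308 0.1  ] [0.419 0.308 0.1  ] [0.42  0.296 0.11 ]
```

Geometry: packer centre about (0.515, 0.153), yaw about -0.09, lid about 0.87 rad, blue pivot about (0.522,-0.142), red pivot about (0.510,-0.277).
Next I raise the tool, close the fingers and go over the lid.

```bash
python3 -m inch '[{"dz":-5},{"dz":-5},{"dx":3.8,"dy":-3},{"dx":3.8,"dy":-3},{"dx":3.8,"dy":-3},{"dx":3.8,"dy":-3},{},{}]' 0 40
python3 - <<'E'
from h import *
a=[cv2.cvtColor(eyes.snapshot(n),cv2.COLOR_RGB2BGR) for n in('scene','side')]
cv2.imwrite('pics/a1.png',np.hstack([cv2.resize(i[40:290,150:350],None,fx=2,fy=2) for i in a]))
E
```

```text
invalid input at $[0]: expected keys dx, dy, dz, wx, wy, wz
```

View pics/a1.png

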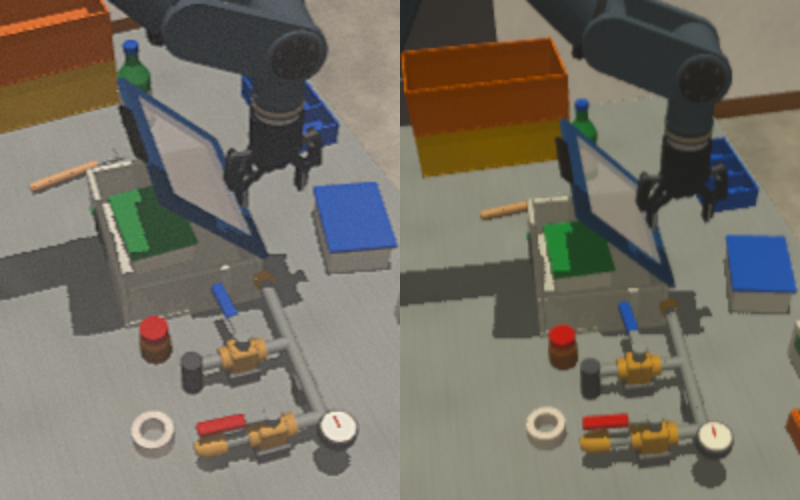

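The move was refused because every row needs all six keys, so the scene is unchanged and the gripper still stands right of the lid. I'll resend it with full rows.

```bash
python3 -m inch '[{"dx":0,"dy":0,"dz":-5,"wx":0,"wy":0,"wz":0},{"dx":0,"dy":0,"dz":-5,"wx":0,"wy":0,"wz":0},{"dx":3.8,"dy":-3,"dz":0,"wx":0,"wy":0,"wz":0},{"dx":3.8,"dy":-3,"dz":0,"wx":0,"wy":0,"wz":0},{"dx":3.8,"dy":-3,"dz":0,"wx":0,"wy":0,"wz":0},{"dx":3.8,"dy":-3,"dz":0,"wx":0,"wy":0,"wz":0},{"dx":0,"dy":0,"dz":0,"wx":0,"wy":0,"wz":0},{"dx":0,"dy":0,"dz":0,"wx":0,"wy":0,"wz":0}]' 0 40
```

```text
t: 1.2
tcp_pos: [0.5054, 0.1519, 0.4041]
tool_rot: [0.707, 0.707, 0.0, 0.001]
force: [0.5, -0.5, -0.4]
finger_gap: 0.001
gripper_force: 0.0
```

```bash
python3 -m inch '[{"dx":0,"dy":0,"dz":2,"wx":0,"wy":0,"wz":0},{"dx":0,"dy":0,"dz":2,"wx":0,"wy":0,"wz":0},{"dx":0,"dy":0,"dz":1.5,"wx":0,"wy":0,"wz":0},{"dx":0,"dy":0,"dz":1.5,"wx":0,"wy":0,"wz":0},{"dx":0,"dy":0,"dz":1.5,"wx":0,"wy":0,"wz":0}]'
python3 - <<'E'
from h import *
a=[cv2.cvtColor(eyes.snapshot(n),cv2.COLOR_RGB2BGR) for n in('scene','side')]
cv2.imwrite('pics/a2.png',np.hstack([cv2.resize(i[40:290,150:350],None,fx=2,fy=2) for i in a]))
E
```

```text
t: 1.82
tcp_pos: [0.5062, 0.1517, 0.3188]
tool_rot: [0.707, 0.707, 0.001, 0.001]
force: [0.7, 0.1, 4.3]
finger_gap: -0.005
gripper_force: 1.6
```

View pics/a2.png

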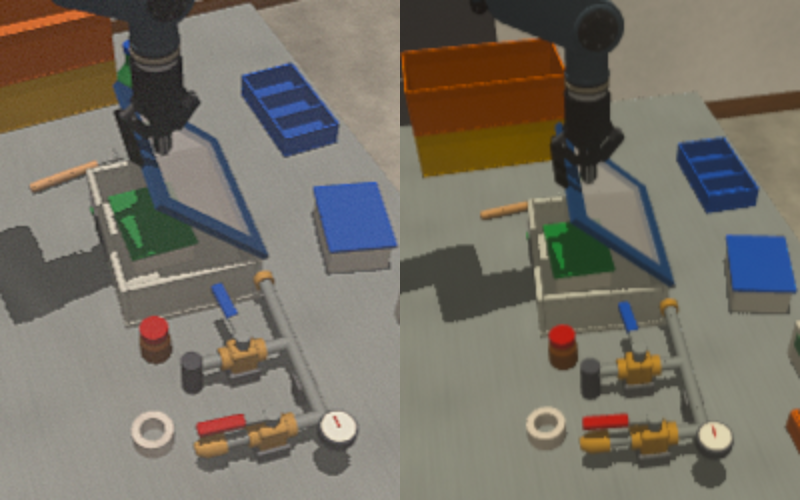

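The fingers are on the lid's outer face and it is lowering at about 4 N. I'll continue.

```bash
python3 -m inch '[{"dx":0,"dy":0,"dz":1.5,"wx":0,"wy":0,"wz":0},{"dx":0,"dy":0,"dz":1.5,"wx":0,"wy":0,"wz":0},{"dx":0,"dy":0,"dz":1.5,"wx":0,"wy":0,"wz":0},{"dx":0,"dy":0,"dz":1.5,"wx":0,"wy":0,"wz":0},{"dx":0,"dy":0,"dz":1.5,"wx":0,"wy":0,"wz":0},{"dx":0,"dy":0,"dz":1.5,"wx":0,"wy":0,"wz":0},{"dx":0,"dy":0,"dz":1.5,"wx":0,"wy":0,"wz":0},{"dx":0,"dy":0,"dz":1.5,"wx":0,"wy":0,"wz":0},{"dx":0,"dy":0,"dz":0.5,"wx":0,"wy":0,"wz":0}]'
```

```text
t: 3.05
tcp_pos: [0.5041, 0.152, 0.1924]
tool_rot: [0.707, 0.707, -0.001, -0.001]
force: [-1.4, 0.1, 3.0]
finger_gap: -0.002
gripper_force: 1.6
```

```bash
python3 -m inch '[{"dx":0,"dy":0,"dz":0.3,"wx":0,"wy":0,"wz":0},{"dx":0,"dy":0,"dz":0.3,"wx":0,"wy":0,"wz":0},{"dx":0,"dy":0,"dz":0.2,"wx":0,"wy":0,"wz":0},{"dx":0,"dy":0,"dz":0.1,"wx":0,"wy":0,"wz":0},{"dx":0,"dy":0,"dz":0,"wx":0,"wy":0,"wz":0}]'
```

```text
t: 3.68
tcp_pos: [0.5057, 0.152, 0.185]
tool_rot: [0.707, 0.707, 0.001, 0.001]
force: [-0.4, 0.6, 0.2]
finger_gap: -0.0
gripper_force: 0.0
```

```bash
python3 -m inch '[{"dx":0,"dy":0,"dz":0.2,"wx":0,"wy":0,"wz":0},{"dx":0,"dy":0,"dz":0.1,"wx":0,"wy":0,"wz":0},{"dx":0,"dy":0,"dz":0,"wx":0,"wy":0,"wz":0}]'
```

```text
t: 4.05
tcp_pos: [0.5059, 0.1521, 0.1846]
tool_rot: [0.707, 0.707, 0.001, 0.001]
force: [-5.5, -0.2, 19.4]
finger_gap: -0.001
gripper_force: 9.7
```

The lid is shut: it stops firmly at rim height with 19 N. Next I retreat and go to the far side of the red lever.

```bash
python3 -m inch '[{"dx":0,"dy":0,"dz":-5.7,"wx":0,"wy":0,"wz":0},{"dx":0,"dy":0,"dz":-5.7,"wx":0,"wy":0,"wz":0},{"dx":-5.9,"dy":-0.9,"dz":0,"wx":0,"wy":0,"wz":0},{"dx":-5.9,"dy":-0.9,"dz":0,"wx":0,"wy":0,"wz":0},{"dx":-5.9,"dy":-0.9,"dz":0,"wx":0,"wy":0,"wz":0},{"dx":-5.9,"dy":-0.9,"dz":0,"wx":0,"wy":0,"wz":0},{"dx":-5.9,"dy":-0.9,"dz":0,"wx":0,"wy":0,"wz":0},{"dx":-5.9,"dy":-0.9,"dz":0,"wx":0,"wy":0,"wz":0},{"dx":-5.9,"dy":-0.9,"dz":0,"wx":0,"wy":0,"wz":0},{"dx":-5.9,"dy":-0.9,"dz":0,"wx":0,"wy":0,"wz":0}]'
python3 - <<'E'
from h import *
n='scene';im=cv2.cvtColor(eyes.snapshot(n),cv2.COLOR_RGB2BGR)
c=cv2.resize(im[60:300,150:370],None,fx=2.5,fy=2.5);cv2.imwrite('pics/a3.png',c)
def path(piv,r,d,s,ths,psi=-.09):
    R=np.array([[np.cos(psi),-np.sin(psi)],[np.sin(psi),np.cos(psi)]])
    for th in ths: print(th,(np.array(piv)+R@(r*np.array([-np.sin(th),np.cos(th)])+s*d*np.array([np.cos(th),np.sin(th)]))).round(3))
print('red');path((.510,-.277),.08,.023,-1,[1.5,1.25,1,.75,.5,.25,0,-.05])
print('blue');path((.5225,-.14),.08,.023,1,[0,.25,.5,.75,1,1.25,1.5,1.57,1.62])
E
```

```text
t: 5.3
tcp_pos: [0.4329, -0.3227, 0.2961]
tool_rot: [0.707, 0.707, -0.0, 0.001]
force: [0.7, 0.0, 0.0]
finger_gap: 0.003
gripper_force: 0.0
red
1.5 [ 0.427 -0.287]
1.25 [ 0.427 -0.266]
1 [ 0.433 -0.246]
0.75 [ 0.443 -0.228]
0.5 [ 0.457 -0.213]
0.25 [ 0.475 -0.202]
0 [ 0.494 -0.195]
-0.05 [ 0.498 -0.195]
blue
0 [ 0.553 -0.062]
0.25 [ 0.532 -0.057]
0.5 [ 0.512 -0.057]
0.75 [ 0.492 -0.063]
1 [ 0.473 -0.073]
1.25 [ 0.458 -0.087]
1.5 [ 0.447 -0.104]
1.57 [ 0.445 -0.11 ]
1.62 [ 0.444 -0.114]
```

View pics/a3.png

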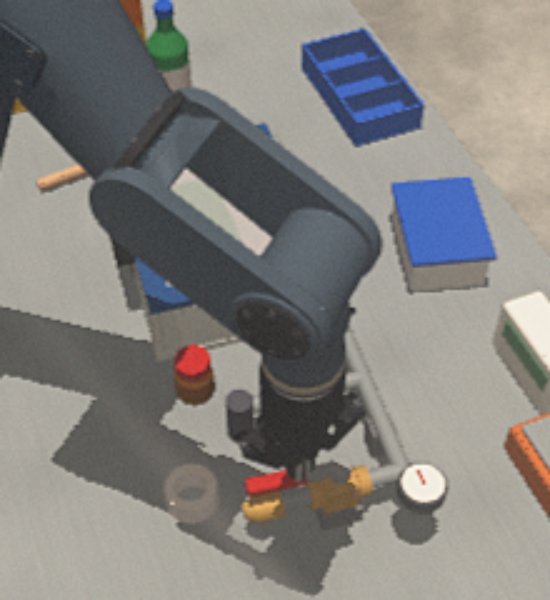

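The lid lies level at about (200,220) in the crop, and the gripper hangs over the red lever's far side. I'll lower and push along the arc.

```bash
python3 -m inch '[{"dx":0,"dy":0,"dz":5,"wx":0,"wy":0,"wz":0},{"dx":0,"dy":0,"dz":5,"wx":0,"wy":0,"wz":0},{"dx":0,"dy":0,"dz":3.8,"wx":0,"wy":0,"wz":0},{"dx":1.8,"dy":-0.3,"dz":0,"wx":0,"wy":0,"wz":0},{"dx":1.8,"dy":-0.3,"dz":0,"wx":0,"wy":0,"wz":0},{"dx":1,"dy":0,"dz":0,"wx":0,"wy":0,"wz":0},{"dx":1,"dy":0.3,"dz":0,"wx":0,"wy":0,"wz":0},{"dx":1,"dy":0.3,"dz":0,"wx":0,"wy":0,"wz":0}]'
```

```text
t: 6.35
tcp_pos: [0.4324, -0.2536, 0.1594]
tool_rot: [0.706, 0.708, -0.001, 0.0]
force: [-4.6, -3.7, -0.3]
finger_gap: -0.0
gripper_force: 2.8
```

```bash
python3 -m inch '[{"dx":1,"dy":0.5,"dz":0,"wx":0,"wy":0,"wz":0},{"dx":1,"dy":0.6,"dz":0,"wx":0,"wy":0,"wz":0},{"dx":0.7,"dy":0.7,"dz":0,"wx":0,"wy":0,"wz":0},{"dx":0.7,"dy":0.8,"dz":0,"wx":0,"wy":0,"wz":0},{"dx":0.5,"dy":0.9,"dz":0,"wx":0,"wy":0,"wz":0},{"dx":0.5,"dy":0.9,"dz":0,"wx":0,"wy":0,"wz":0},{"dx":0.3,"dy":1,"dz":0,"wx":0,"wy":0,"wz":0},{"dx":0.1,"dy":0.8,"dz":0,"wx":0,"wy":0,"wz":0}]'
```

```text
t: 7.35
tcp_pos: [0.4932, -0.2056, 0.1594]
tool_rot: [0.706, 0.708, -0.002, -0.001]
force: [-20.8, -12.8, 6.2]
finger_gap: 0.003
gripper_force: 9.7
```

```bash
python3 -m inch '[{"dx":0,"dy":0.3,"dz":0,"wx":0,"wy":0,"wz":0},{"dx":0,"dy":0.2,"dz":0,"wx":0,"wy":0,"wz":0},{"dx":0,"dy":0,"dz":0,"wx":0,"wy":0,"wz":0}]'
```

```text
t: 7.72
tcp_pos: [0.4937, -0.2055, 0.1592]
tool_rot: [0.706, 0.708, -0.005, -0.005]
force: [-18.7, -9.4, 7.4]
finger_gap: -0.007
gripper_force: 9.3
```

```bash
python3 -m inch '[{"dx":0,"dy":-2,"dz":0,"wx":0,"wy":0,"wz":0},{"dx":0,"dy":-1,"dz":-4,"wx":0,"wy":0,"wz":0},{"dx":0,"dy":0,"dz":-5,"wx":0,"wy":0,"wz":0},{"dx":5,"dy":0,"dz":-4,"wx":0,"wy":0,"wz":0},{"dx":6,"dy":0,"dz":0,"wx":0,"wy":0,"wz":0},{"dx":6,"dy":0,"dz":0,"wx":0,"wy":0,"wz":0},{"dx":6,"dy":0,"dz":0,"wx":0,"wy":0,"wz":0}]'
python3 - <<'E'
from h import *
a=[cv2.cvtColor(eyes.snapshot(n),cv2.COLOR_RGB2BGR) for n in('scene','side')]
cv2.imwrite('pics/a4.png',np.hstack([cv2.resize(i[120:290,200:350],None,fx=2.6,fy=2.6,interpolation=2) for i in a]))
for n,im in zip(('scene','side'),a):
    h=cv2.cvtColor(im,cv2.COLOR_BGR2HSV)
    for k,m in {'red':cv2.inRange(h,(0,170,80),(6,255,255))|cv2.inRange(h,(174,170,80),(180,255,255)),'blue':cv2.inRange(h,(105,150,50),(125,255,255))}.items():
        N,l,st,ce=cv2.connectedComponentsWithStats(m)
        for i in range(1,N):
            if st[i,4]>25:
                q=np.argwhere(l==i)[:,::-1]; w=np.array([ray(n,u,.105)[:2] for u in q]);e,v=np.linalg.eigh(np.cov(w.T));d=v[:,1]*np.sign(v[1,1]);print(n,k,ce[i].round(0),w.mean(0).round(3),'dir deg from +y',np.degrees(np.arctan2(-d[0],d[1])).round(1))
E
```

```text
t: 8.6
tcp_pos: [0.4698, 0.0253, 0.289]
tool_rot: [0.707, 0.707, 0.001, 0.002]
force: [1.3, -0.3, 0.1]
finger_gap: 0.002
gripper_force: 0.0
scene red [227. 203.] [ 0.406 -0.066] dir deg from +y -54.0
scene red [278. 225.] [ 0.519 -0.197] dir deg from +y -6.1
scene blue [289.  89.] [0.817 0.36 ] dir deg from +y 10.2
scene blue [300. 104.] [0.818 0.263] dir deg from +y 86.7
scene blue [326. 148.] [0.802 0.025] dir deg from +y -16.3
scene blue [262. 190.] [ 0.526 -0.058] dir deg from +y -1.1
side red [231. 208.] [ 0.404 -0.078] dir deg from +y -6.3
side red [273. 229.] [ 0.515 -0.197] dir deg from +y -6.2
side blue [309. 128.] [0.822 0.299] dir deg from +y 2.9
side blue [272. 161.] [0.608 0.125] dir deg from +y -11.9
side blue [218. 152.] [0.416 0.225] dir deg from +y -7.1Traceback (most recent call last):
  File "<stdin>", line 10, in <module>
  File "h.py", line 7, in ray
    K,R,t=P(n);c=-R.T@t;d=R.T@np.linalg.solve(K,[*uv,1]);return c+d*(z-c[2])/d[2]
          ~^^^
  File "h.py", line 4, in P
    p=eyes.camera_params(n);R=cv2.Rodrigues(np.array(p['rvec']))[0]
ValueError: time passes only in moves, steps and waits
```

View pics/a4.png

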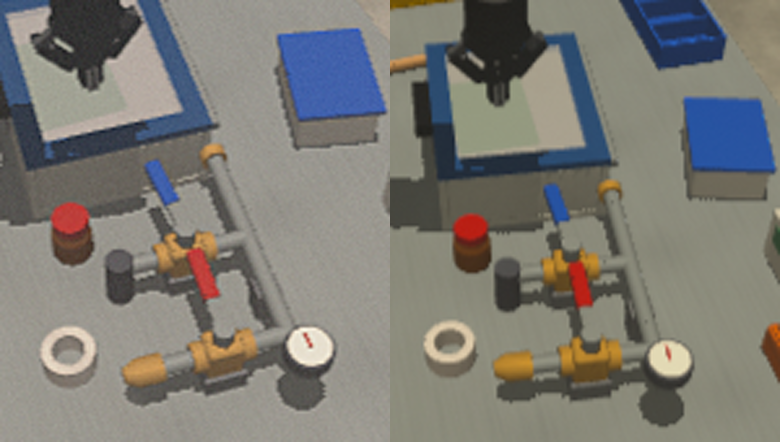

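The lid is shut. The red lever is at -6°, which matches the packer's yaw, so it is on its closed stop, and the blue lever has not moved. Next I go to the far (+x) side of the blue lever.

```bash
python3 -m inch '[{"dx":-4.4,"dy":3.7,"dz":0,"wx":0,"wy":0,"wz":0},{"dx":-4.3,"dy":3.7,"dz":0,"wx":0,"wy":0,"wz":0},{"dx":0,"dy":3.4,"dz":0,"wx":0,"wy":0,"wz":0},{"dx":0,"dy":0,"dz":5,"wx":0,"wy":0,"wz":0},{"dx":0,"dy":0,"dz":5,"wx":0,"wy":0,"wz":0},{"dx":0,"dy":0,"dz":2.9,"wx":0,"wy":0,"wz":0},{"dx":0,"dy":0,"dz":0,"wx":0,"wy":0,"wz":0}]'
```

```text
t: 9.57
tcp_pos: [0.5768, -0.0641, 0.157]
tool_rot: [0.707, 0.707, -0.001, -0.002]
force: [-0.5, -0.6, -0.1]
finger_gap: -0.003
gripper_force: 0.0
```

```bash
python3 -m inch '[{"dx":0.1,"dy":-1.2,"dz":0,"wx":0,"wy":0,"wz":0},{"dx":0.1,"dy":-1.2,"dz":0,"wx":0,"wy":0,"wz":0},{"dx":0.2,"dy":-1,"dz":0,"wx":0,"wy":0,"wz":0},{"dx":0.2,"dy":-1,"dz":0,"wx":0,"wy":0,"wz":0},{"dx":0,"dy":-1,"dz":0,"wx":0,"wy":0,"wz":0},{"dx":0,"dy":-1,"dz":0,"wx":0,"wy":0,"wz":0},{"dx":-0.3,"dy":-1,"dz":0,"wx":0,"wy":0,"wz":0},{"dx":-0.4,"dy":-1,"dz":0,"wx":0,"wy":0,"wz":0},{"dx":-0.5,"dy":-1,"dz":0,"wx":0,"wy":0,"wz":0},{"dx":-0.6,"dy":-0.9,"dz":0,"wx":0,"wy":0,"wz":0}]'
```

```text
t: 10.82
tcp_pos: [0.4773, -0.0767, 0.1594]
tool_rot: [0.707, 0.707, 0.002, 0.004]
force: [5.8, 3.0, 0.8]
finger_gap: -0.001
gripper_force: 2.4
```

```bash
python3 -m inch '[{"dx":-0.8,"dy":-0.8,"dz":0,"wx":0,"wy":0,"wz":0},{"dx":-0.8,"dy":-0.7,"dz":0,"wx":0,"wy":0,"wz":0},{"dx":-0.9,"dy":-0.6,"dz":0,"wx":0,"wy":0,"wz":0},{"dx":-0.9,"dy":-0.4,"dz":0,"wx":0,"wy":0,"wz":0},{"dx":-0.8,"dy":-0.1,"dz":0,"wx":0,"wy":0,"wz":0},{"dx":-0.4,"dy":0,"dz":0,"wx":0,"wy":0,"wz":0},{"dx":0,"dy":0,"dz":0,"wx":0,"wy":0,"wz":0}]'
```

```text
t: 11.7
tcp_pos: [0.4527, -0.1058, 0.159]
tool_rot: [0.714, 0.7, 0.013, -0.007]
force: [41.6, 83.6, 4.7]
finger_gap: -0.002
gripper_force: 43.4
```

It is hard on the open stop, so I back off.

```bash
python3 -m inch '[{"dx":1.5,"dy":0,"dz":0,"wx":0,"wy":0,"wz":0},{"dx":1.5,"dy":0,"dz":-2,"wx":0,"wy":0,"wz":0},{"dx":2,"dy":0,"dz":-5,"wx":0,"wy":0,"wz":0},{"dx":5,"dy":0,"dz":-5,"wx":0,"wy":0,"wz":0},{"dx":6,"dy":0,"dz":-2,"wx":0,"wy":0,"wz":0},{"dx":6,"dy":0,"dz":0,"wx":0,"wy":0,"wz":0},{"dx":0,"dy":0,"dz":0,"wx":0,"wy":0,"wz":0},{"dx":0,"dy":0,"dz":0,"wx":0,"wy":0,"wz":0}]'
python3 - <<'E'
from h import *
a=[cv2.cvtColor(eyes.snapshot(n),cv2.COLOR_RGB2BGR) for n in('scene','side')]
cv2.imwrite('pics/a5.png',np.hstack([cv2.resize(i[120:290,200:350],None,fx=2.6,fy=2.6,interpolation=2) for i in a]))
K,R,t=P('scene');c=-R.T@t
h=cv2.cvtColor(a[0],cv2.COLOR_BGR2HSV)
for k,m in {'red':cv2.inRange(h,(0,170,80),(6,255,255))|cv2.inRange(h,(174,170,80),(180,255,255)),'blue':cv2.inRange(h,(105,150,50),(125,255,255))}.items():
    N,l,st,ce=cv2.connectedComponentsWithStats(m)
    for i in range(1,N):
        if st[i,4]>25 and ce[i][1]>170:
            q=np.argwhere(l==i)[:,::-1];d=np.c_[q,np.ones(len(q))]@np.linalg.inv(K).T@R
            w=(c+d*((.105-c[2])/d[:,2:]))[:,:2];e,v=np.linalg.eigh(np.cov(w.T));d=v[:,1]*np.sign(v[1,1]);print(k,ce[i].round(0),w.mean(0).round(3),np.degrees(np.arctan2(-d[0],d[1])).round(1))
E
```

```text
t: 12.7
tcp_pos: [0.4483, 0.0914, 0.2921]
tool_rot: [0.707, 0.708, -0.0, 0.0]
force: [-0.5, -0.1, -1.0]
finger_gap: -0.0
gripper_force: 0.0
red [226. 203.] [ 0.406 -0.066] 85.7
red [278. 225.] [ 0.519 -0.197] -5.5
blue [247. 213.] [ 0.451 -0.124] 85.1
```

View pics/a5.png

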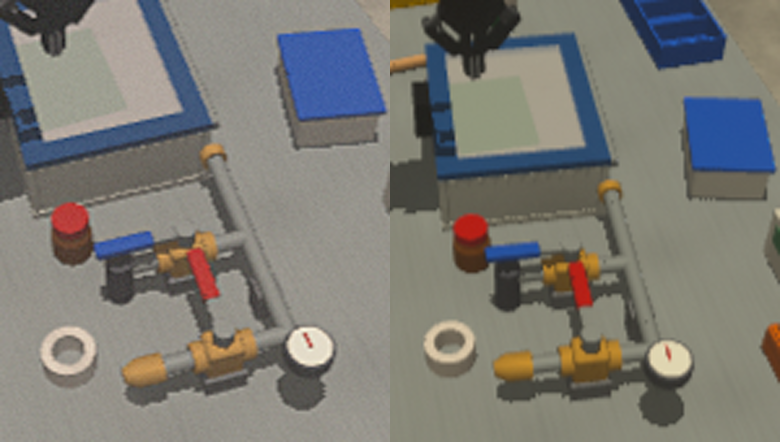

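The red lever is at -5.5° and the blue at 85.1°, a 90.6° difference, so both are on their stops. The lid is level and the gripper is clear of everything.

```bash
python3 -c "
from station import workorder
print(workorder.sign_off())"
```

```text
the job is handed in; nothing more can be done
None
```

I shut the lid, closed the red vent valve, then opened the blue suction valve fully, and handed the job in; the final picture shows all three at their end positions, but the sign-off gave no verdict, and the last push on the blue lever reached about 93 N (limit 120 N).

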